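# Fit the bayonet purge cap and hold it open

## Task

Take the bayonet cap with the straight bar grip, put its two lugs through the slots of the port on top of the culture chamber, push it down against the spring until its flange is flush on the port, and while it is down twist it a quarter turn clockwise (seen from above). The valve is spring-loaded, so finish still gripping the cap, turned and pressed flush; do not let go. Leave the round-knobbed stopper, the stack of dishes and the marker where they are.

Things in the scene. Friction and masses are not known exactly. Their poses are not given: they have to be found in the camera images.
- cap_mid (a point): Bayonet cap, loose, upright, 68 mm tall, about 0.16 kg; point on its axis half-way up (34 mm above the foot). Black bar grip on top: 44 mm long, 18 mm thick, 40 mm tall, from 28 to 68 mm above the foot; pinch it across the 18 mm. Below it an aluminium flange, 68 mm diameter, 6 mm thick. x runs along the bar and the lugs (same direction), z up; half-turn symmetric.
- cap_foot (a point): Centre of the cap's foot (underside), same axes as cap_mid. Round shank 36 mm diameter, 22 mm tall up to the flange, with two opposite lugs along x at its foot: 9 mm wide, 13 mm tall, tips 28 mm from the axis.
- port (a point): Centre of the port's opening at the top face of its block; z up, x along the entry slots. Round hole 40 mm diameter plus two opposite slots 12 mm wide, 30.5 mm from centre to end; plate 6 mm thick. Lugs in the slots, the foot drops in 12 mm to the spring seat, then 10 mm more push makes the flange flush (cap_mid 12 mm above this point). The lugs clear the plate, free to turn, only in the last 3 mm.
- chamber: Culture chamber, fixed: grey box with white lid, 186 mm square, 67 mm tall, and on it an aluminium port block 90 mm square up to 105 mm. Origin at the centre of its underside, axes as the port's.
- seat (a joint): Travel of the spring seat inside the port, m: 0 up, 0.010 when the cap is flush; the spring pushes it up with 6 N at first, 14 N when flush. A cap merely caught by its lugs under the plate reads about 0.007, which is not flush.
- turn (a joint): Turn of the spring seat with the cap, rad: 0 with the lugs in line with the slots, growing clockwise seen from above, stop at 1.62; about 5 degrees of play between lugs and seat, so it reads up to 0.09 less than the cap's own turn. A weak return spring (0.27 N m at a quarter turn) turns it back.
- stopper: Plain stopper, loose, NOT to be used: same flange and shank without lugs, round black knob 38 mm diameter on top, 62 mm tall; origin at its foot's centre. It and the cap may stand in either of two places.
- dishes: Stack of four culture dishes, 90 mm diameter, 60 mm tall, loose; origin at the centre of its underside.
- marker: Marker pen lying on the bench, 125 mm long along x, 15 mm wide, loose; origin at its underside near the middle.
Things that resemble listed ones, but are neither listed nor needed, are in the scene too. Leave any green or purple look-alike of the part that bears cap_mid alone.

How it is judged:
On the way:
1. the cap is in the port, lugs in line with the slots, pushed down against the spring (horizontal distance between cap_mid and port below 0.005 m and value of joint seat above 0.006 m and value of joint turn below 0.4 rad), for 0.05 s.
At the end, for the whole second after the job is handed in: The cap is in the port (axis within 5 mm, upright within 0.1 rad), turned a quarter turn (bar within 0.2 rad of square to the slots, turn joint above 1.38 rad), pressed flush (flange within 2 mm of the block, seat joint above 8 mm), and still held by the fingers (contact above 2 N) (horizontal distance between cap_mid and port below 0.005 m and value of joint turn above 1.38 rad and value of joint seat above 0.008 m and z of cap_mid in the frame of port between 0.008 and 0.014 m and angle between cap_mid's own z axis and vertical below 0.1 rad and angle between the y axis of cap_mid and the x axis of port, either way round below 0.2 rad and contact force between the fingers and cap above 2 N); the arm keeps its last pose, push and grip.
It fails at once if stopper disturbed (moved more than 20 mm) (distance of stopper from where it was at the start of the episode above 0.02 m).
It fails at once if dishes disturbed (moved more than 20 mm) (distance of dishes from where it was at the start of the episode above 0.02 m).
It fails at once if marker disturbed (moved more than 20 mm) (distance of marker from where it was at the start of the episode above 0.02 m).
It also fails if it takes over 45 s, if anything falls off the work surface, if the arm or the gripper's body presses on something with over 40 N, if the wrist force passes 120 N, or if a joint passes its speed limit or range.

## Robot

A 6-joint arm with a two-finger parallel gripper is mounted at the origin on the work surface. World frame = base frame: x ahead of the robot, y to its left, z up, the work surface at z = 0. Lengths are in m, angles in rad, forces in N, time in s.
With the tool pointing down it reaches from about 0.35 to 0.975 m from the base axis. Payload 4.9 kg.
Tool frame: the origin (TCP) lies midway between the tips of the shut fingers; the grasp point (between the pads) lies 19 mm behind it; y points along the fingers, z is the direction in which the jaws open and shut, and the axes are right-handed (so a half turn about y gives the same grasp; the last joint's range is limited). The gripper opens to 85 mm and grips with 20 to 120 N. Pads are 22 mm wide; open, the fingers measure 114 mm over their backs; the gripper's body (76 mm by 85 mm) begins 54 mm behind the grasp point. The pads swing forward as they close: fully open they stand 13 mm farther back than shut.
Start: joints at [1.228, 0.053, 1.613, -0, 1.476, -0.119], TCP at [0.139, 0.609, 0.231] pointing down, gripper open.
Joint ranges: [-3.01, 3.01], [-1.01, 2.22], [0.06, 2.58], [-1.02, 4.17], [0.09, 2.62], [-3.14, 3.14]. Speed limits (rad/s): [2.57, 2.57, 3.14, 3.14, 3.14, 3.14].

## Interface

Orientations are given as a unit quaternion [w, x, y, z].
In Python, from plant import * gives the robot as it stands.
- The arm moves only by the shell command python3 -m crank 'ROWS'. ROWS is JSON, a list that holds one entry, the list of rows, each a list of 5 numbers: the gripper command: -1 is shut, 1 is fully open, values between are in proportion, then the shift along the tool's x, y, z in cm, then the turn about the tool's y in degrees. In form: [[[jaw, dx, dy, dz, twist], ...]]. A call has 1 to 8 rows; each row shifts and turns the commanded pose from where the row before left it, along the tool's axes as they then stand; what a row does not reach is not made up. A row lasts 1/8 s, in which the tool goes at most 62.5 mm and 10.7 degrees, less where a joint would pass 70% of its speed; a pose out of reach is approached as far as the arm can. A call with a gripper value outside its range is refused whole. The fingers move at their own pace and stop on an object; the grip force is fixed at half the most. Time passes only in rows, so rows that do not move let the fingers close. It gives the time, the measured TCP pose, the force and the opening at its end, in the units of the state.
- state(): the state, without advancing time (a new reading comes with each control period).
- grab_frame(name): name is "scene" or "side" or "wrist"; returns a dict with "frame" (400x640x3 uint8, red, green, blue), "fx", "fy", "cx", "cy" (pixels), "D" ([k1, k2, p1, p2, k3] as OpenCV has them; the pictures are not rectified), "pose" (4x4, takes a point from camera to world coordinates). Camera axes: x right, y up, looking along -z (the intrinsics and any distortion apply to the point x, -y, -z); pixel columns grow to the right and rows downward; lengths in m; the calibration is good to about 2 mm. A picture is of the moment at which its call begins. There is no depth.
- job_done(): hands the job in, once; it reports no verdict.
The state is a dict: "time": time; "joint_pos": joint angles; "joint_vel": joint speeds; "joint_efforts": joint torques, N m; "tool_pos": TCP position; "tool_rot": TCP orientation; "contact_force": force on the tool from outside, world axes, zero at the start; "ft_torque": the same for the moment, N m; "gripper_width": opening from 0.0 (shut) to 1.0 (fully open).
Only numpy, scipy, OpenCV 4.12 (cv2) and the standard library are available. Lean on these libraries where they do the work, as an engineer would, in place of code of your own. Each camera call takes 0.05 s, during which the arm holds its last target.

## Working session

There is one attempt and no reset: what is moved stays moved. The work goes in short steps, Python scripts to look and compute and a shell command to move; the robot and the scene stay as the last step left them, time stands still between calls to the robot, and variables do not carry over. Pictures are saved under pics/ and viewed, and the job is handed in when it is done.

```bash
mkdir -p pics
cat > h.py <<'E'
from plant import *
import numpy as np, cv2
def snap(n,f):
    g=grab_frame(n); cv2.imwrite('pics/'+f+'.png',g['frame'][:,:,::-1]); np.savez('pics/'+f+'.npz',**{k:np.array(v) for k,v in g.items()}); return g
def load(f): return dict(np.load('pics/'+f+'.npz'))
def K(g): return np.array([[g['fx'],0,g['cx']],[0,g['fy'],g['cy']],[0,0,1]],float)
def ray(g,u,v):
    p=cv2.undistortPoints(np.array([[[u,v]]],float),K(g),np.array(g['D'],float))[0,0]
    d=np.array(g['pose'])[:3,:3]@np.array([p[0],-p[1],-1]); return np.array(g['pose'])[:3,3],d
def atz(g,u,v,z):
    o,d=ray(g,u,v); return o+d*(z-o[2])/d[2]
def proj(g,P):
    P=np.atleast_2d(np.array(P,float)); T=np.array(g['pose']); c=(P-T[:3,3])@T[:3,:3]; c=c*[1,-1,-1]
    return cv2.projectPoints(c,np.zeros(3),np.zeros(3),K(g),np.array(g['D'],float))[0][:,0]
def crop(f,x0,y0,x1,y1,s,out):
    im=cv2.imread('pics/'+f+'.png')[y0:y1,x0:x1]; cv2.imwrite('pics/'+out+'.png',cv2.resize(im,None,fx=s,fy=s,interpolation=cv2.INTER_CUBIC))
E
python3 - <<'E'
from h import *
for n in("scene","side","wrist"):
    g=snap(n,n+'0'); print(n,np.round(g['pose'],3).tolist(),g['fx'],g['D'])
print(state())
E
```

```text
scene [[0.501, -0.693, 0.518, 1.224], [0.866, 0.402, -0.299, -0.475], [-0.001, 0.598, 0.801, 1.057], [0.0, 0.0, 0.0, 1.0]] 501.5521625248408 [0.03614829 0.         0.         0.         0.        ]
side [[0.83, 0.377, -0.411, 0.159], [-0.557, 0.563, -0.611, -0.763], [0.001, 0.736, 0.677, 0.792], [0.0, 0.0, 0.0, 1.0]] 497.74366989308334 [-0.12457898  0.          0.          0.          0.        ]
wrist [[0.221, -0.939, -0.265, 0.07], [0.975, 0.213, 0.061, 0.625], [-0.001, -0.272, 0.962, 0.371], [0.0, 0.0, 0.0, 1.0]] 334.6627588122726 [-0.03272327  0.          0.          0.          0.        ]
{'time': 0.15, 'joint_pos': array([ 1.22796519e+00,  5.32246724e-02,  1.61396219e+00,  1.64087857e-05,
        1.47598958e+00, -1.18988549e-01]), 'joint_vel': array([ 0.00090607, -0.00040645, -0.00427733, -0.00066207,  0.0006622 ,
       -0.00057082]), 'joint_efforts': array([ 4.36385781e-04, -3.94242990e+01, -3.70721519e+01, -1.36870599e-04,
        4.69871724e-03, -2.25164808e-05]), 'tool_pos': array([0.13856331, 0.60895876, 0.23034317]), 'tool_rot': array([-0.70213861,  0.70322615, -0.07910949,  0.07884194]), 'contact_force': array([-0.33096755,  0.43598057,  0.05946438]), 'ft_torque': array([ 0.01374263, -0.01079454,  0.00282549]), 'gripper_width': 1.0042194806749654}
```

View pics/scene0.png

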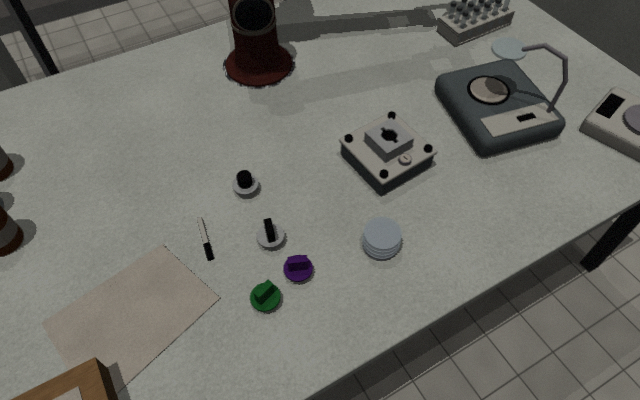

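View pics/side0.png

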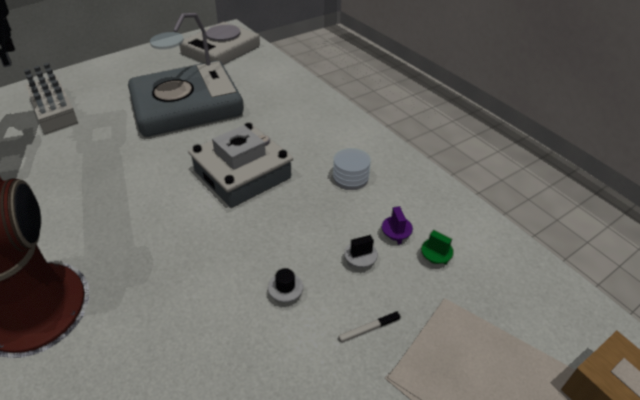

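View pics/wrist0.png

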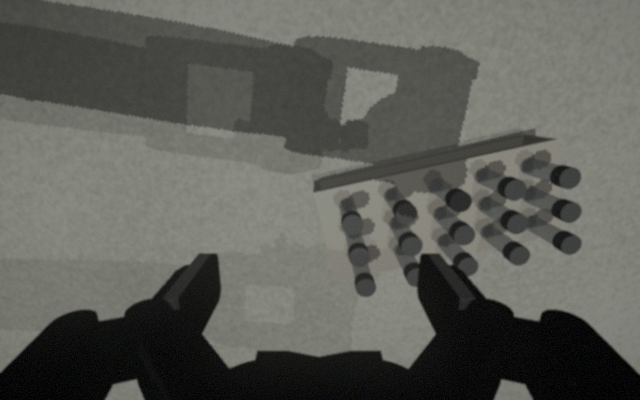

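Possible candidates in the scene picture are the bar-grip cap on an aluminium flange at (270,232), the round-knob stopper at (245,182), the green look-alike at (266,296) and the purple one at (298,267). I choose (270,232), which is (361,250) in the side picture, and will check it in crops.

Run:
```python
from h import *
crop('scene0',220,160,330,320,5,'c1'); 
crop('side0',310,190,470,300,5,'c2'); crop('scene0',330,100,450,200,6,'c3'); crop('side0',180,110,300,210,6,'c4')
im=np.zeros((600,800,3),np.uint8)
a=cv2.imread('pics/c1.png');print(a.shape)
cv2.imwrite('pics/c1.png',cv2.resize(a,None,fx=.74,fy=.74))
```

```text
(800, 550, 3)
```

View pics/c1.png

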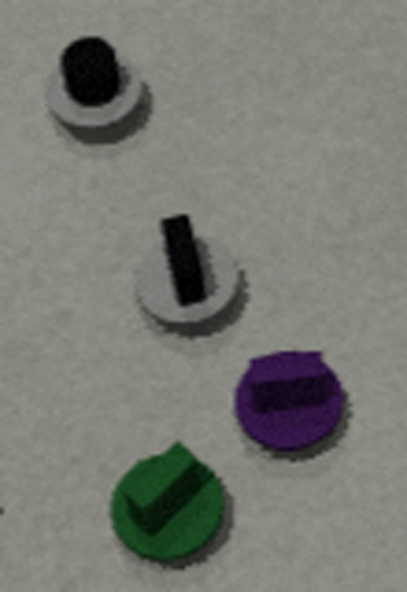

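View pics/c2.png

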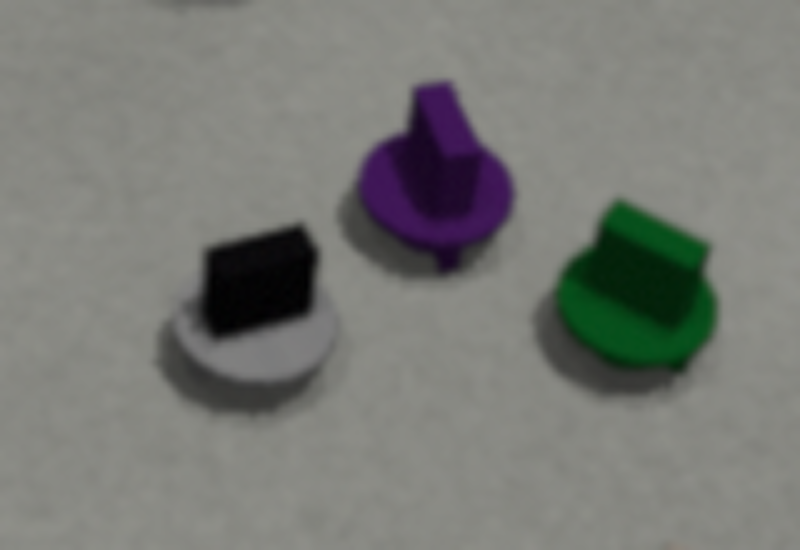

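View pics/c3.png

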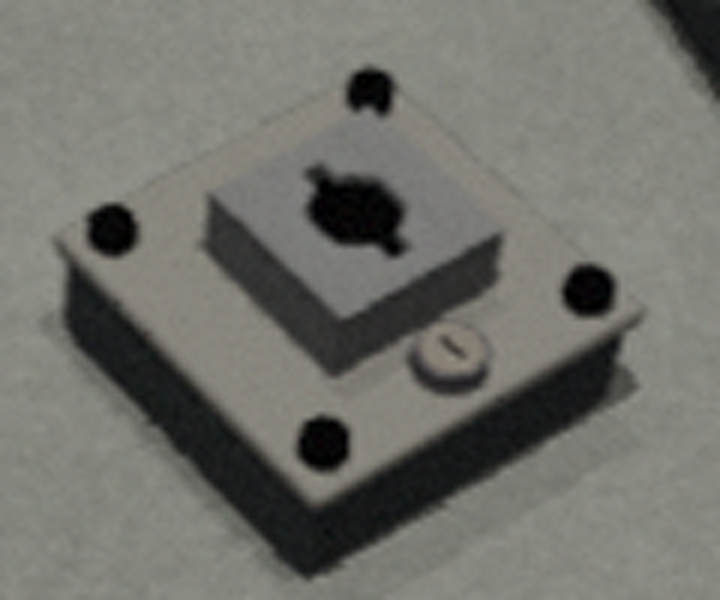

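View pics/c4.png

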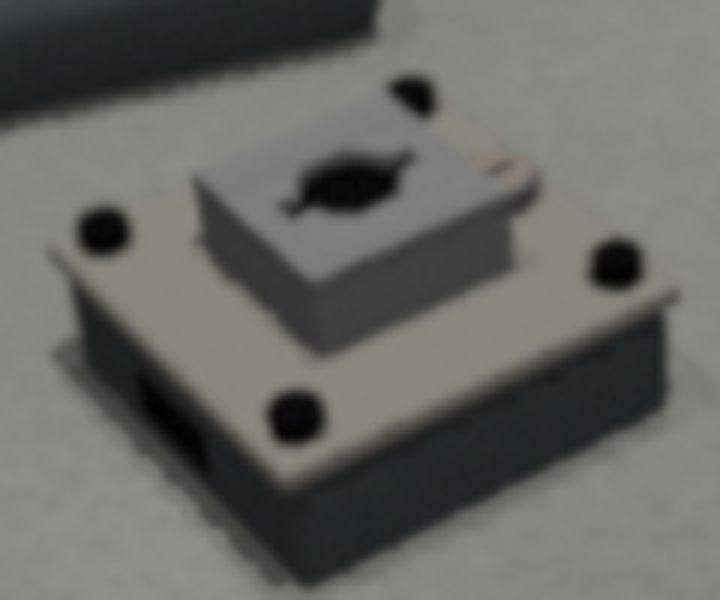

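The crops confirm it: a black bar on an aluminium flange at scene (270,232), with the stopper having the round knob. Next I measure the cap and port from both cameras.

Run:
```python
from h import *
s=load('scene0'); d=load('side0')
S=lambda x,y,z:atz(s,220+x/3.7,160+y/3.7,z); D=lambda x,y,z:atz(d,310+x/5,190+y/5,z)
P=lambda x,y,z:atz(s,330+x/6-.4,100+y/6-.4,z); Q=lambda x,y,z:atz(d,180+x/6-.4,110+y/6-.4,z)
print('flange S',S(188,275,.028)-0,'D',D(257,323,.028))
print('S width',S(135,280,.028)-S(241,280,.028),'D',D(172,323,.028)-D(341,323,.028))
for n,a,b in(('bar S',S(175,217,.068),S(190,302,.03)),('bar D',D(207,250,.068),D(303,227,.068)),('D2',D(214,266,.068),D(317,243,.068)),):
    print(n,a,b,np.linalg.norm(a-b),np.degrees(np.arctan2(*(b-a)[1::-1])))
z=.105
for n,f,c,sl in(('S',P,[(210,198),(370,118),(502,234),(342,318)],[(312,170),(403,252)]),('D',Q,[(195,180),(385,95),(512,192),(314,283)],[(288,210),(412,155)])):
    c=np.array([f(x,y,z) for x,y in c]); print(n,'port',c.mean(0),'sides',np.linalg.norm(np.roll(c,-1,0)-c,axis=1),np.degrees([np.arctan2(*(c[(i+1)%4]-c[i])[1::-1]) for i in range(4)]))
    a,b=[f(x,y,z) for x,y in sl]; print(' slot',(a+b)/2,np.linalg.norm(a-b),np.degrees(np.arctan2(*(b-a)[1::-1])))
for n,g,u,v,z in(('stopper',s,245,178,.062),('stopperD',d,285,274,.062),('green',s,266,296,.04),('purple',s,298,265,.04),('dishes',s,382,233,.06)): print(n,atz(g,u,v,z))
print(state()['tool_pos'])
from scipy.spatial.transform import Rotation as R
q=state()['tool_rot'];print(R.from_quat(q[[1,2,3,0]]).as_matrix().round(3))
```

```text
flange S [ 0.61208588 -0.26146961  0.028     ] D [ 0.61091912 -0.27042138  0.028     ]
S width [-0.03445519 -0.05939522  0.        ] D [-0.05678713  0.03833983  0.        ]
bar S [ 0.59288604 -0.257505    0.068     ] [ 0.63208662 -0.26986707  0.03      ] 0.05597773094123464 -17.502901630455867
bar D [ 0.59426798 -0.25518918  0.068     ] [ 0.63350842 -0.26668558  0.068     ] 0.04088984843769157 -16.329167478793927
D2 [ 0.59141724 -0.26349554  0.068     ] [ 0.63268842 -0.27655926  0.068     ] 0.043289389185390506 -17.564332411640997
S port [0.54330569 0.11978505 0.105     ] sides [0.08729406 0.08570851 0.08603444 0.08580107] [  93.2734118     6.0909615   -86.7122961  -173.06958716]
 slot [0.54111461 0.12193227 0.105     ] 0.05954540030689967 6.209717878491078
D port [0.54246036 0.11686277 0.105     ] sides [0.0900646  0.08733606 0.090651   0.08575472] [   6.24028061  -83.61320587 -174.75952477   96.00691958]
 slot [0.54314356 0.11907909 0.105     ] 0.05743711794621934 5.123073757334806
stopper [ 0.45068172 -0.25014403  0.062     ]
stopperD [ 0.4432861  -0.25064325  0.062     ]
green [ 0.7552014  -0.34366803  0.04      ]
purple [ 0.72350061 -0.24707072  0.04      ]
dishes [ 0.75778931 -0.04210928  0.06      ]
[0.13856331 0.60895876 0.23034317]
[[ 0.975 -0.001  0.222]
 [-0.222 -0.001  0.975]
 [-0.    -1.    -0.002]]
```

```bash
python3 -m crank '[[[1,4.1,0,-4.68,0],[1,4.1,0,-4.68,0],[1,4.1,0,-4.68,0],[1,4.1,0,-4.68,0],[1,4.1,0,-4.68,0],[1,4.1,0,-4.68,0],[1,4.1,0,-4.68,0],[1,4.1,0,-4.68,0]]]'
python3 -m crank '[[[1,4.1,0,-4.68,0],[1,4.1,0,-4.68,0],[1,4.1,0,-4.68,0],[1,4.1,0,-4.68,0],[1,4.1,0,-4.68,0],[1,4.1,0,-4.68,0],[1,4.1,0,-4.68,4],[1,0,0,0,0]]]'
python3 - <<'E'
from h import *
snap('wrist','w1'); st=state(); print(st)
E
```

```text
time: 1.15
tool_pos: [0.3759, 0.1697, 0.2313]
tool_rot: [0.703, -0.703, 0.079, -0.079]
contact_force: [1.7, -0.2, 0.4]
gripper_width: 0.997
time: 2.15
tool_pos: [0.583, -0.215, 0.2293]
tool_rot: [0.699, -0.699, 0.106, -0.104]
contact_force: [-0.7, -0.4, -1.1]
gripper_width: 0.998
{'time': 2.2, 'joint_pos': array([-4.70604188e-01,  4.41737978e-02,  1.62422342e+00,  2.51738560e-04,
        1.47591771e+00, -1.74556694e+00]), 'joint_vel': array([ 0.03721823, -0.05262588,  0.03518963,  0.00568548,  0.00749114,
       -0.00141606]), 'joint_efforts': array([-1.30851757e+00, -3.78497064e+01, -3.77420282e+01, -1.00934899e-01,
       -1.07358077e-01,  2.88814408e-03]), 'tool_pos': array([ 0.582482  , -0.21299558,  0.22980823]), 'tool_rot': array([ 0.69977267, -0.6989942 ,  0.10510504, -0.10333564]), 'contact_force': array([-0.45437709,  0.84986778, -0.42893828]), 'ft_torque': array([ 0.02533506, -0.00691356,  0.05515565]), 'gripper_width': 1.000068526001142}
```

View pics/w1.png

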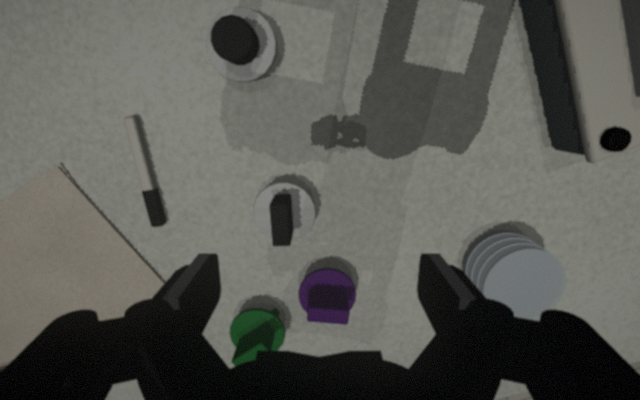

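The wrist view shows the cap's bar at about (282,218), the stopper at (238,42), purple at (328,292) and green at (258,333). I'll refine the measurement from a crop.

Run:
```python
from h import *
crop('w1',230,160,350,260,6,'c5')
```

```text
(no output)
```

View pics/c5.png

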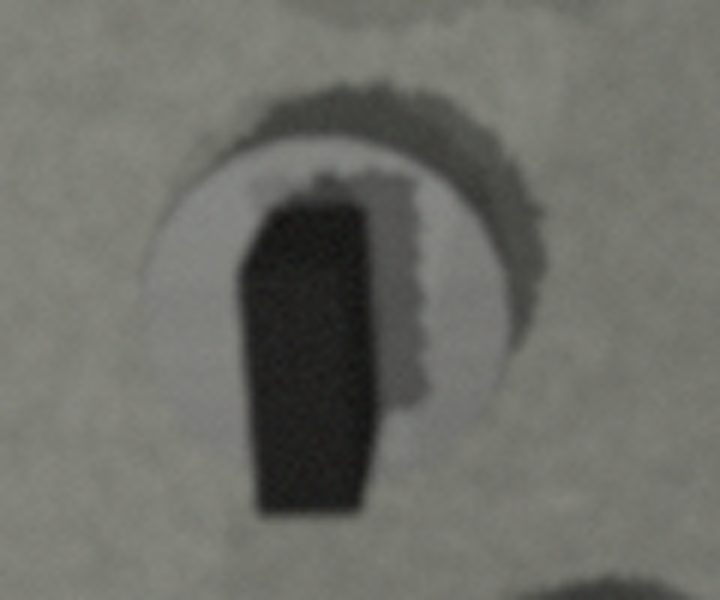

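```bash
cat >> h.py <<'E'
from scipy.optimize import least_squares
def fitcap(g,local,px,x0,dz=0):
    local=np.array(local,float);px=np.array(px,float)
    def f(p):
        c,s=np.cos(p[2]),np.sin(p[2]); X=np.c_[p[0]+c*local[:,0]-s*local[:,1],p[1]+s*local[:,0]+c*local[:,1],local[:,2]+dz]
        return (proj(g,X)-px).ravel()
    r=least_squares(f,x0); print(r.x[:2],np.degrees(r.x[2]),'res',r.fun.reshape(-1,2).round(1).tolist()); return r.x
E
python3 - <<'E'
from h import *
g=load('w1')
a,b=.022,.009
# base end is toward robot = -x local ; image left = ?
for P in([.61,-.266,.028],[.57,-.266,.028],[.61,-.3,.028]): print(proj(g,P))
px=np.array([[240,270],[258,515],[360,515],[273,205],[367,205],[379,412]])/6+[230,160]-.4
loc=[[-a,-b,.068],[a,-b,.068],[a,b,.068],[-a,-b,.028],[-a,b,.028],[a,b,.028]]
fitcap(g,loc,px,[.61,-.266,-.3])
u=[[140+i,320] for i in(0,370)]; print(atz(g,230+325/6-.4,160+322/6-.4,.028))
E
```

```text
[[280.21242155 213.45152407]]
[[267.87717717 178.60084924]]
[[250.55747221 222.19695136]]
[ 0.60992532 -0.26167529] -15.478697831403748 res [[-0.6, -1.4], [-0.6, 1.0], [0.8, 0.5], [-0.7, -1.1], [0.6, -1.6], [0.6, 3.0]]
[ 0.61092321 -0.2622763   0.028     ]
```

```bash
python3 -m crank '[[[1,2,2,-1.95,0],[1,2.06,2,-1.93,0],[1,0,4,0,0],[1,0,3,0,0],[1,0,0,0,0],[1,0,0,0,0]]]'
python3 - <<'E'
from h import *
snap('wrist','w2'); st=state(); print(st['tool_pos'],st['tool_rot'])
E
```

```text
time: 2.95
tool_pos: [0.6108, -0.26, 0.1231]
tool_rot: [-0.699, 0.7, -0.102, 0.104]
contact_force: [-1.1, -0.3, 0.1]
gripper_width: 1.001
[ 0.61125786 -0.26041503  0.12387387] [-0.6991047   0.69998124 -0.1019551   0.10432666]
```

View pics/w2.png

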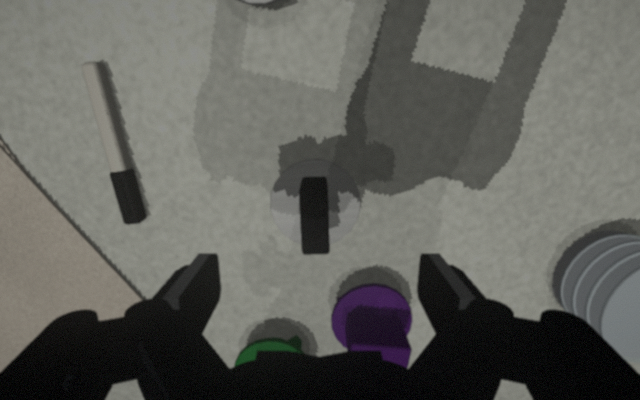

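The cap's bar stands at (315,215), nearly midway between the fingers (column 318) and aligned with them. I'll fit it again.

Run:
```python
from h import *
crop('w2',260,145,380,265,5,'c6')
```

```text
(no output)
```

View pics/c6.png

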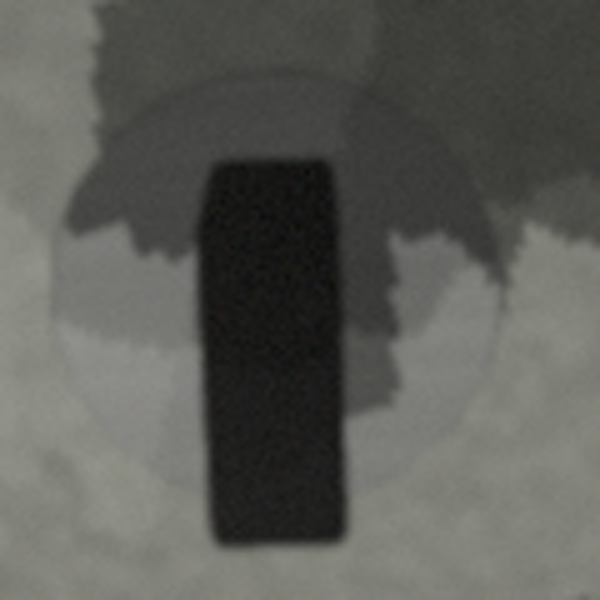

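Run:
```python
from h import *
g=load('w2')
a,b=.022,.009
px=np.array([[198,235],[214,545],[346,543],[210,160],[334,160]])/5+[260,145]-.4
loc=[[-a,-b,.068],[a,-b,.068],[a,b,.068],[-a,-b,.028],[-a,b,.028]]
p=fitcap(g,loc,px,[.61,-.266,-.3])
print(proj(g,[.6113,-.2604,.068]))
```

```text
[ 0.61038689 -0.26216425] -14.97976665447775 res [[-0.7, -2.2], [-0.7, 2.5], [1.1, 2.1], [0.1, -0.7], [0.3, -1.5]]
[[317.76721799 223.87767163]]
```

```bash
python3 -m crank '[[[1,0,4,-0.2,-1],[1,0,3,0,0],[1,0,1.8,0,0],[1,0,0,0,0],[-1,0,0,0,0],[-1,0,0,0,0],[-1,0,0,0,0],[-1,0,0,0,0]]]'
python3 - <<'E'
from h import *
st=state(); print(st['tool_pos'],st['gripper_width'])
E
```

```text
time: 4.0
tool_pos: [0.6101, -0.2627, 0.0342]
tool_rot: [-0.7, 0.701, -0.097, 0.098]
contact_force: [-0.3, -0.4, -1.7]
gripper_width: 0.202
[ 0.61011999 -0.26270709  0.03424084] 0.2016268053634542
```

```bash
python3 -m crank '[[[-1,0,-1,0,0],[-1,0,-3,0,0],[-1,0,-5,0,0],[-1,0,-5,0,0],[-1,0,-2,0,0],[-1,0,0,0,0]]]'
python3 - <<'E'
from h import *
st=state(); print(st['tool_pos'],st['gripper_width'],st['contact_force'])
snap('wrist','w3')
E
```

```text
time: 4.75
tool_pos: [0.6102, -0.2627, 0.1947]
tool_rot: [-0.7, 0.701, -0.096, 0.098]
contact_force: [-0.1, -0.7, -2.6]
gripper_width: 0.203
[ 0.61020028 -0.26272074  0.19470192] 0.20281394781583617 [-0.10391459 -0.67169134 -2.56624667]
```

View pics/w3.png

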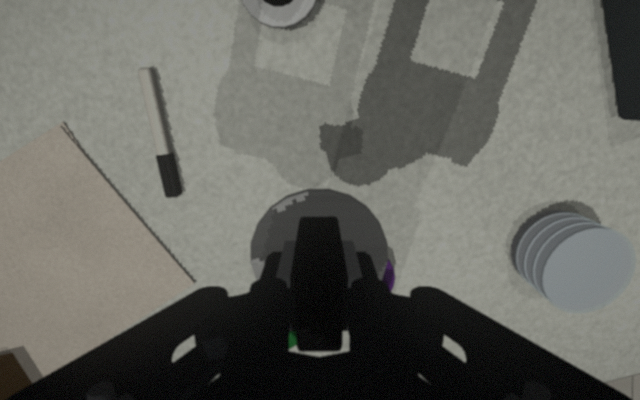

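```bash
python3 -m crank '[[[-1,-1.35,0,5.29,0],[-1,-1.35,0,5.29,0],[-1,-1.35,0,5.29,0],[-1,-1.35,0,5.29,0],[-1,-1.35,0,5.29,0],[-1,-1.35,0,5.29,0],[-1,-1.35,0,5.29,0],[-1,0,0,0,-7]]]'
python3 -m crank '[[[-1,0,0,0,-7],[-1,0,0,0,-7.5],[-1,0,0,0,0],[-1,0,0,0,0]]]'
python3 - <<'E'
from h import *
st=state(); print(st['tool_pos'],st['gripper_width'],st['contact_force'])
snap('wrist','w4');snap('scene','s4');snap('side','d4')
crop('w4',170,20,430,215,3,'c7')
E
```

```text
time: 5.8
tool_pos: [0.6173, 0.1233, 0.189]
tool_rot: [-0.705, 0.705, -0.054, 0.049]
contact_force: [0.5, -0.6, -1.9]
gripper_width: 0.201
time: 6.3
tool_pos: [0.6187, 0.1195, 0.1911]
tool_rot: [-0.706, 0.706, 0.033, -0.036]
contact_force: [0.3, 0.2, -2.6]
gripper_width: 0.203
[0.61873126 0.11948798 0.19113697] 0.20313641522720363 [ 0.3004575   0.19600561 -2.57498054]
```

View pics/w4.png

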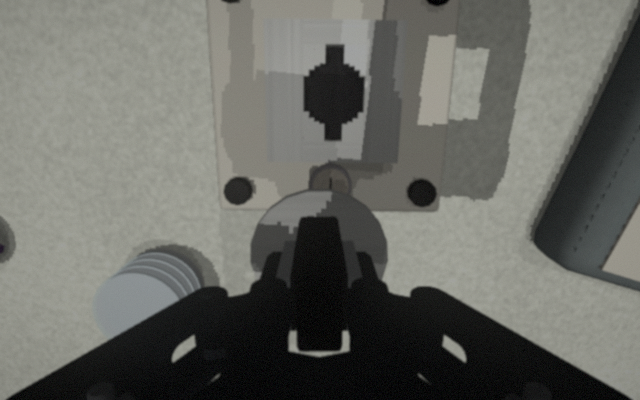

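View pics/c7.png

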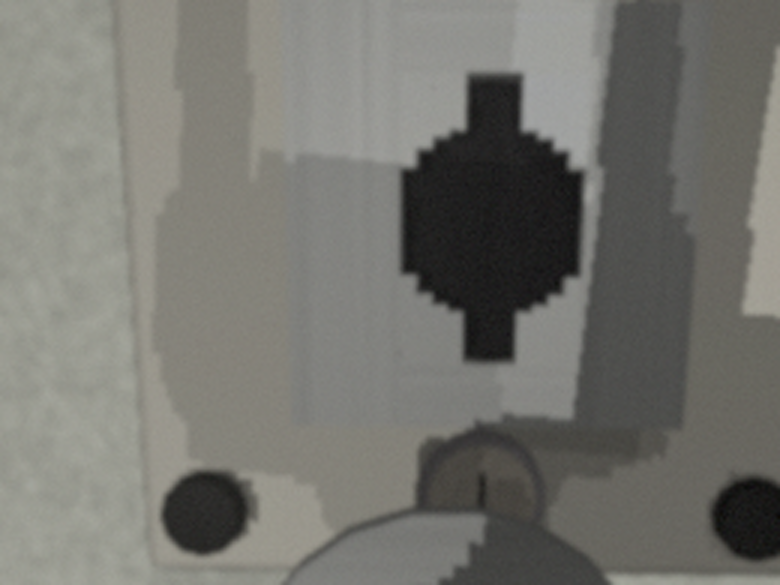

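Run:
```python
from h import *
g=load('w4'); st=state(); t=st['tool_pos']
f=lambda x,y,z=.105:atz(g,170+x/3-.35,20+y/3-.35,z)
a,b=f(494.5,73),f(489.5,361); print('slot',(a+b)/2,np.linalg.norm(a-b),np.degrees(np.arctan2(*(b-a)[1::-1])))
c=[f(401,220),f(583,220),f(492,128),f(492,312)]; print((c[0]+c[1])/2,np.linalg.norm(c[0]-c[1]),(c[2]+c[3])/2,np.linalg.norm(c[2]-c[3]))
crop('w4',230,175,410,360,4,'c8')
print(t, proj(g,t+[0,0,.0338]),proj(g,t))
```

```text
slot [0.53994663 0.12246761 0.105     ] 0.05987917498391884 5.195377338288045
[0.53957979 0.1224486  0.105     ] 0.03944277472967436 [0.53999379 0.12248724 0.105     ] 0.03826860791448398
[0.61944108 0.11954775 0.19269105] [[316.49773805 308.52512487]] [[316.86665659 265.93155407]]
```

View pics/c8.png

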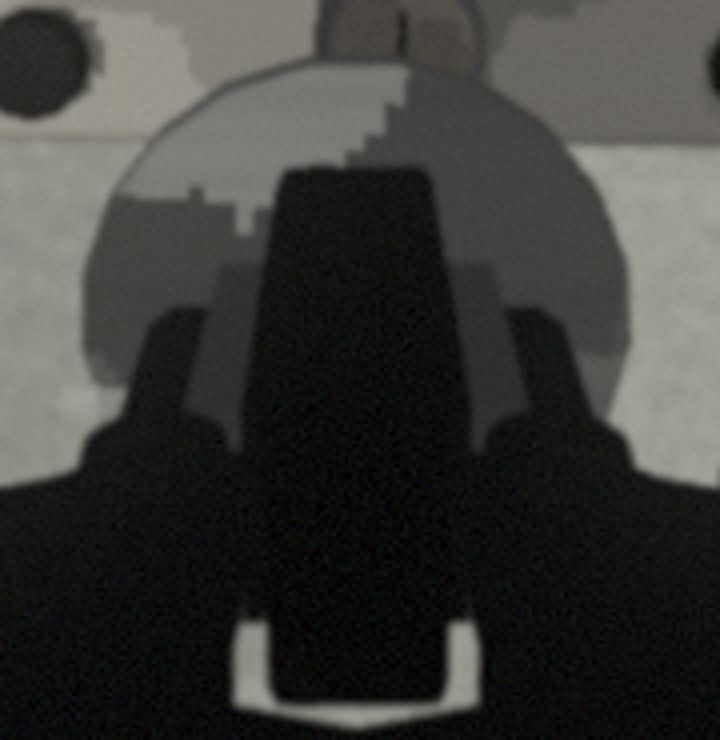

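View pics/d4.png

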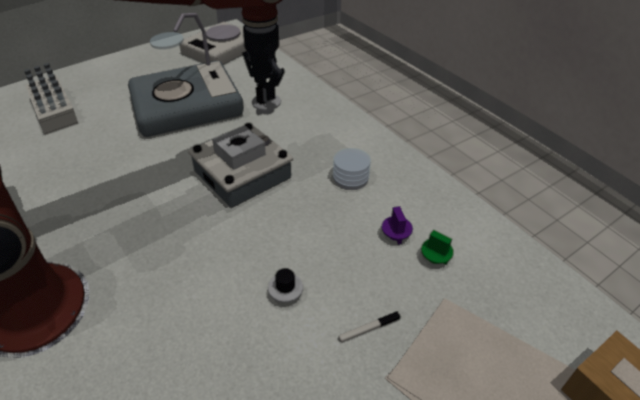

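Run:
```python
from h import *
g=load('w4'); t=state()['tool_pos']
f=lambda x,y,z:atz(g,230+x/4-.4,175+y/4-.4,z)
for zt in(t[2]-.0065,):
    p=np.array([f(x,y,zt)[:2] for x,y in((83,310),(90,250),(130,180),(190,110),(330,60),(500,85),(575,150),(615,220),(630,300))])
    r=least_squares(lambda q:np.hypot(*(p-q[:2]).T)-q[2],[.62,.12,.034]); print('circle',r.x,'tcp',t,r.fun.round(4))
    r=least_squares(lambda q:np.hypot(*(p-q[:2]).T)-.034,[.62,.12]); print('circle R34',r.x)
b0,b1=f(282,170,zt),f(430,170,zt); e0,e1=f(272,700,zt+.04),f(447,700,zt+.04)
A=(b0+b1)/2;B=(e0+e1)/2;print(A,B,np.linalg.norm(b0-b1),np.linalg.norm(e0-e1),'len',np.linalg.norm((B-A)[:2]),'yaw',np.degrees(np.arctan2(*(B-A)[1::-1])),'mid',(A+B)/2)
q=state()['tool_rot'];from scipy.spatial.transform import Rotation as R;M=R.from_quat(q[[1,2,3,0]]).as_matrix();print(M.round(3))
```

```text
circle [0.61690516 0.12049489 0.03255995] tcp [0.61944108 0.11954775 0.19269105] [ 0.0003  0.0003 -0.0006 -0.     -0.0003  0.0006  0.0002 -0.0001 -0.0003]
circle R34 [0.61891373 0.12077505]
[0.59800266 0.11825477 0.18619105] [0.63741136 0.12240953 0.22619105] 0.017035717770402598 0.016609181404239354 len 0.03962710762887616 yaw 6.018317536979043 mid [0.61770701 0.12033215 0.20619105]
[[ 0.995 -0.001 -0.098]
 [ 0.098 -0.     0.995]
 [-0.001 -1.     0.   ]]
```

```bash
python3 -m crank '[[[-1,-4,0,0.5,0],[-1,-3.75,0,0.36,0],[-1,0,3,0,0],[-1,0,1.2,0,0],[-1,0,0,0,0],[-1,0,0,0,0]]]'
python3 - <<'E'
from h import *
st=state(); print(st['tool_pos'],st['gripper_width'],st['contact_force'])
snap('wrist','w5');snap('scene','s5');snap('side','d5')
crop('s5',330,60,450,180,5,'c9');crop('d5',180,60,300,180,5,'c10')
E
```

```text
time: 7.2
tool_pos: [0.5426, 0.1205, 0.1522]
tool_rot: [0.706, -0.706, -0.035, 0.034]
contact_force: [-0.7, -0.3, -2.0]
gripper_width: 0.206
[0.5426253  0.12053219 0.15224093] 0.2057650835195858 [-0.65316802 -0.31346869 -1.97622794]
```

View pics/c9.png

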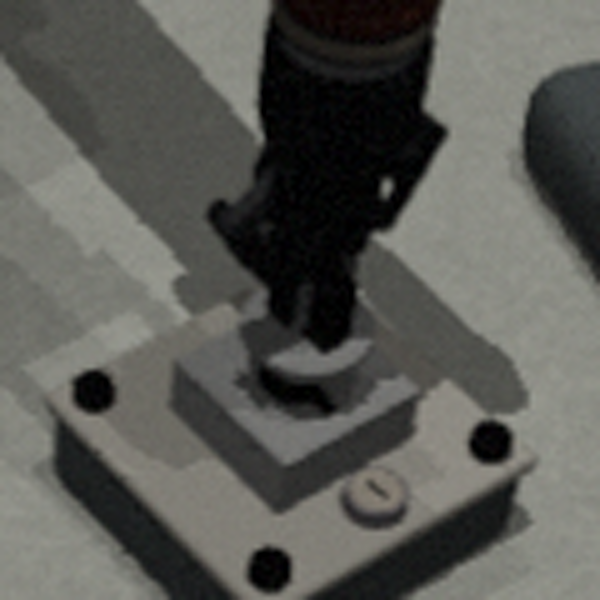

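View pics/c10.png

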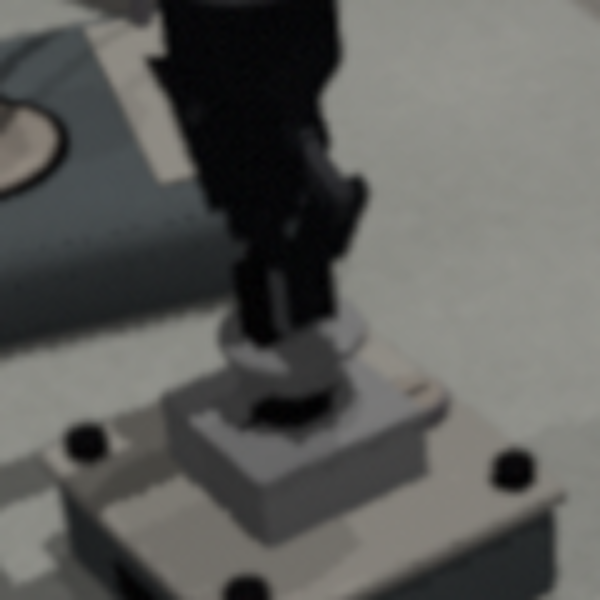

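View pics/w5.png

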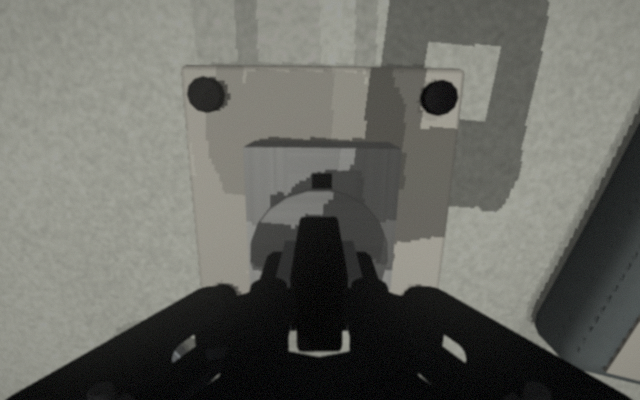

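Run:
```python
from h import *
crop('w5',230,130,410,260,4,'c11')
im=cv2.imread('pics/c9.png')[230:430,150:450]; a=cv2.convertScaleAbs(cv2.resize(im,None,fx=2,fy=2),alpha=1.8)
im=cv2.imread('pics/c10.png')[280:480,150:450]; b=cv2.convertScaleAbs(cv2.resize(im,None,fx=2,fy=2),alpha=1.8)
cv2.imwrite('pics/c12.png',np.vstack([a,b])[:,:]); print(np.vstack([a,b]).shape)
cv2.imwrite('pics/c12.png',cv2.resize(np.hstack([a,b]),(800,267)))
cv2.imwrite('pics/c9b.png',a);cv2.imwrite('pics/c10b.png',b)
```

```text
(800, 600, 3)
```

View pics/c11.png

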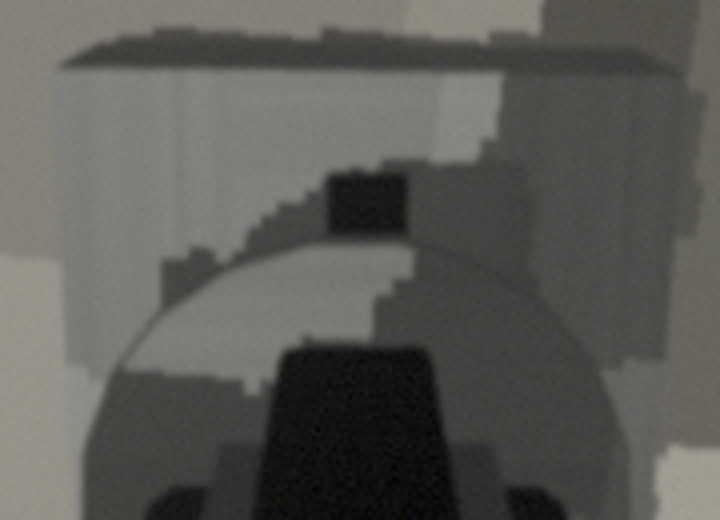

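View pics/c9b.png

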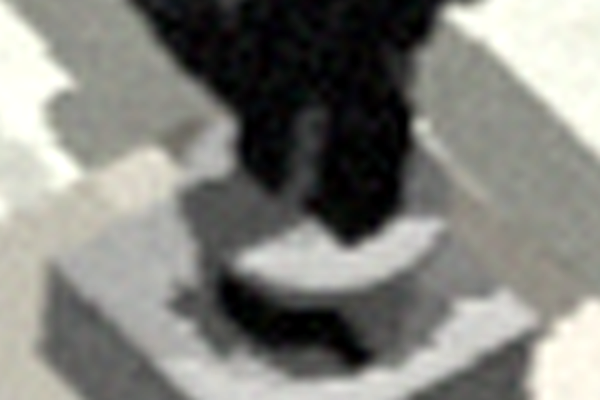

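View pics/c10b.png

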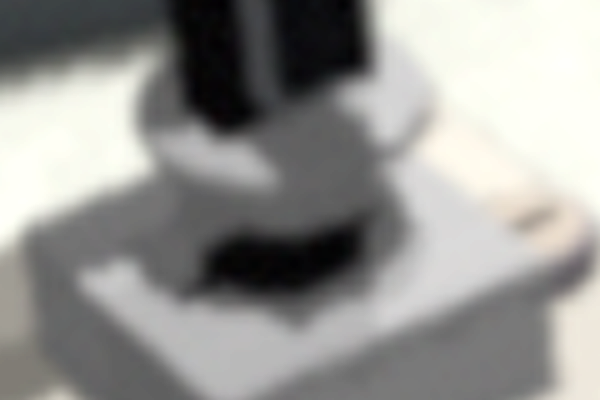

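Run:
```python
from h import *
g=load('w5'); t=np.array([.5426,.1205,.1522])
f=lambda x,y,z:atz(g,230+x/4-.4,130+y/4-.4,z)
c0,c1=f(60,69,.105),f(683,74,.105); print('edge',np.linalg.norm(c0-c1),'yaw',np.degrees(np.arctan2(*(c1-c0)[1::-1]))-90)
s=f(367.5,174,.105); y=np.radians(5.6); u=np.array([np.cos(y),np.sin(y),0])
print('port from edge',(c0+c1)/2+.045*u,'from slot',s+.0305*u,'slot width',np.linalg.norm(f(328,200,.105)-f(407,200,.105)), 'slot-edge',(s-(c0+c1)/2)@u)
zt=t[2]-.0065
p=np.array([f(x,y,zt)[:2] for x,y in((83,470),(95,415),(130,350),(190,292),(260,255),(330,240),(440,247),(530,290),(575,335),(612,390),(630,460))])
for R in(.034,.033):
    r=least_squares(lambda q:np.hypot(*(p-q[:2]).T)-R,t[:2]); print('cap',r.x,r.fun.round(4))
b0,b1=f(282,350,zt),f(430,350,zt);print('bar end',(b0+b1)/2+.022*u)
```

```text
edge 0.08740560157115676 yaw 5.231753135368592
port from edge [0.53975358 0.12321505 0.105     ] from slot [0.53995782 0.12268638 0.105     ] slot width 0.011353493893191074 slot-edge 0.014651682657083312
cap [0.54307116 0.12168068] [-0.0006 -0.0004 -0.0002 -0.0001  0.0001  0.0001  0.0004  0.0003 -0.0002
 -0.0003 -0.0009]
cap [0.54176945 0.12151465] [ 0.0002  0.0001 -0.     -0.0002 -0.0001 -0.0002  0.0002  0.0002 -0.0001
  0.0001 -0.0001]
bar end [0.54429627 0.12144385 0.1457    ]
```

Run:
```python
from h import *
g4,g5=load('w4'),load('w5')
t4=np.array([.6190,.1195,.1918]); t5=np.array([.5426,.1205,.1522])
def rot(y): return np.array([[np.cos(y),-np.sin(y)],[np.sin(y),np.cos(y)]])
P4=np.array([[494.5,73],[489.5,361],[401,220],[583,220],[467,73],[522,73],[464,361],[515,361]])/3+[170,20]-.35
L4=np.array([[-.0305,0],[.0305,0],[0,-.02],[0,.02],[-.0305,-.006],[-.0305,.006],[.0305,-.006],[.0305,.006]])
P5=np.array([[60,69],[683,74],[328,174],[407,174]])/4+[230,130]-.4
L5=np.array([[-.045,-.045],[-.045,.045],[-.0305,-.006],[-.0305,.006]])
F5=np.array([(83,470),(95,415),(130,350),(190,292),(260,255),(330,240),(440,247),(530,290),(575,335),(612,390),(630,460)])/4+[230,130]-.4
B5=np.array([[282,350],[430,350]])/4+[230,130]-.4
def shift(g,o,w):
    T=np.array(g['pose']).copy(); T[:3,3]+=T[:3,:3]@o; T[:3,:3]=T[:3,:3]@cv2.Rodrigues(w)[0]; return dict(g,pose=T)
def res(p):
    o,w=p[:3],p[3:6]; port,py,cap=p[6:8],p[8],p[9:11]; h=p[11]
    a,b=shift(g4,o,w),shift(g5,o,w); r=[]
    W=lambda L:np.c_[port+L@rot(py).T,np.full(len(L),.105)]
    r+=[(proj(a,W(L4))-P4).ravel(),(proj(b,W(L5))-P5).ravel()]
    zt=t5[2]-.0062+h
    q=np.array([atz(b,u,v,zt)[:2] for u,v in F5]); r.append((np.hypot(*(q-cap).T)-.034)/.00045)
    bl=np.array([[-.022,-.009],[-.022,.009]])@rot(py).T+cap
    r.append((proj(b,np.c_[bl,[zt,zt]])-B5).ravel())
    r+= [o/.002, w/.006,[h/.001], (port-[.5423,.1200])/.0015]
    return np.concatenate(r)
x0=np.r_[np.zeros(6),.542,.12,.097,.543,.121,0]
s=least_squares(res,x0,loss='soft_l1'); np.set_printoptions(suppress=True,precision=4)
print('cam',s.x[:6],'port',s.x[6:8],np.degrees(s.x[8]),'cap',s.x[9:11],'h',s.x[11]); print((s.x[6:8]-s.x[9:11])*1000,'cap-tcp',s.x[9:11]-t5[:2]); print(res(s.x).round(1))
```

```text
cam [-0.0016 -0.0013  0.0026 -0.0053  0.0024 -0.0011] port [0.5419 0.1208] 5.208385455796121 cap [0.5453 0.1198] h 2.9139746615678743e-05
[-3.3872  0.9831] cap-tcp [ 0.0027 -0.0007]
[-0.1 -0.2  0.1  0.4 -0.1  0.5  0.   0.9 -0.3 -0.3  0.2 -0.2 -0.2  0.3
  0.4  0.4 -1.7  0.   0.4 -0.1 -0.3 -0.8  0.6 -0.6 -0.3 -0.2 -0.2 -0.1
  0.3  0.3  1.1  1.   0.2  0.3 -0.6  0.2 -3.1  1.3 -2.8 -0.8 -0.6  1.3
 -0.9  0.4 -0.2  0.  -0.3  0.5]
```

```bash
python3 -m crank '[[[-1,-0.29,0,0.13,0],[-1,0,0.6,0,0],[-1,0,0.4,0,0],[-1,0,0.3,0,0],[-1,0,0.2,0,0],[-1,0,0,0,0]]]'
python3 - <<'E'
from h import *
st=state(); print(st['tool_pos'],st['gripper_width'],st['contact_force'],st['ft_torque'])
E
```

```text
time: 8.1
tool_pos: [0.5386, 0.1215, 0.1361]
tool_rot: [-0.706, 0.706, 0.035, -0.035]
contact_force: [-0.2, 0.6, -1.3]
gripper_width: 0.203
[0.53858481 0.12150563 0.13605501] 0.2034032434697805 [-0.19283294  0.6203183  -1.25046223] [ 0.01748364 -0.03273607 -0.02801429]
```

```bash
python3 -m crank '[[[-1,0,0.2,0,0],[-1,0,0.2,0,0],[-1,0,0.1,0,0],[-1,0,0,0,0]]]'
python3 - <<'E'
from h import *
st=state(); print(st['tool_pos'],st['gripper_width'],st['contact_force'],st['ft_torque'])
snap('side','d6');snap('scene','s6');snap('wrist','w6')
a=cv2.imread('pics/s6.png')[80:170,340:440];b=cv2.imread('pics/d6.png')[80:170,190:290]
cv2.imwrite('pics/c13.png',cv2.convertScaleAbs(cv2.resize(np.hstack([a,b]),None,fx=4,fy=4,interpolation=2),alpha=1.6))
E
```

```text
time: 8.6
tool_pos: [0.5386, 0.1215, 0.1312]
tool_rot: [-0.706, 0.706, 0.035, -0.035]
contact_force: [-0.2, -0.2, -1.7]
gripper_width: 0.208
[0.53859499 0.12153851 0.13115662] 0.20755867605550712 [-0.20385311 -0.23784416 -1.749855  ] [-0.02890709  0.03429852  0.03304207]
```

View pics/c13.png

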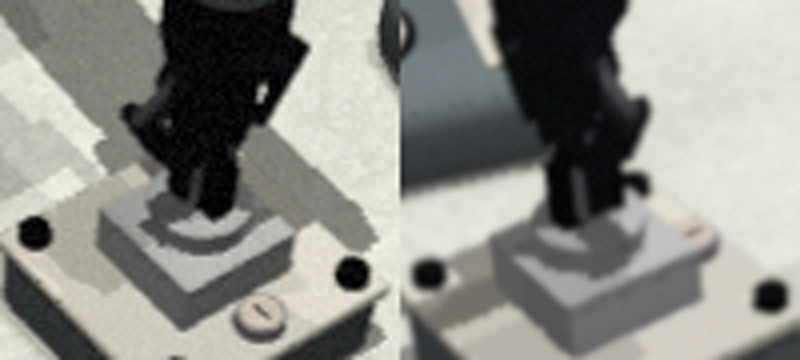

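The cap is about 8 mm into the port with no side force. Next I press against the spring.

```bash
python3 -m crank '[[[-1,0,0.3,0,0],[-1,0,0.3,0,0],[-1,0,0.3,0,0],[-1,0,0.3,0,0],[-1,0,0.1,0,0],[-1,0,0,0,0]]]'
python3 - <<'E'
from h import *
st=state(); print(st['tool_pos'],st['gripper_width'],st['contact_force'],st['ft_torque'])
E
```

```text
time: 9.5
tool_pos: [0.539, 0.1216, 0.1202]
tool_rot: [-0.706, 0.706, 0.035, -0.035]
contact_force: [-4.9, -1.4, 9.6]
gripper_width: 0.202
[0.53902178 0.12158808 0.12020029] 0.20153156717991216 [-4.93224348 -1.44981839  9.62677267] [-0.16132859  0.90525612 -0.02322182]
```

```bash
python3 -m crank '[[[-1,-0.08,0.2,0,0],[-1,0,0.1,0,0],[-1,0,0.1,0,0],[-1,0,0,0,0]]]'
python3 - <<'E'
from h import *
st=state(); print(st['tool_pos'],st['gripper_width'],st['contact_force'],st['ft_torque'])
E
```

```text
time: 10.0
tool_pos: [0.539, 0.1216, 0.1172]
tool_rot: [-0.706, 0.706, 0.036, -0.034]
contact_force: [-5.3, -1.3, 11.9]
gripper_width: 0.203
[0.53895704 0.1215511  0.11720193] 0.20324984182047834 [-5.25677745 -1.32079084 11.90105594] [-0.14407819  0.92394656 -0.05666669]
```

```bash
python3 -m crank '[[[-1,-0.08,0.1,0,0],[-1,0,0.1,0,0],[-1,0,0,0,0],[-1,0,0,0,0]]]'
python3 - <<'E'
from h import *
st=state(); print(st['tool_pos'],st['gripper_width'],st['contact_force'],st['ft_torque'])
snap('wrist','w7'); crop('w7',230,130,410,260,4,'c14')
E
```

```text
time: 10.5
tool_pos: [0.5389, 0.1215, 0.117]
tool_rot: [-0.706, 0.706, 0.036, -0.034]
contact_force: [-6.9, -1.3, 17.5]
gripper_width: 0.201
[0.53893252 0.12152935 0.11702475] 0.20066977999550933 [-6.89833659 -1.34986637 17.51415628] [-0.0949597   1.26812264 -0.03733377]
```

View pics/c14.png

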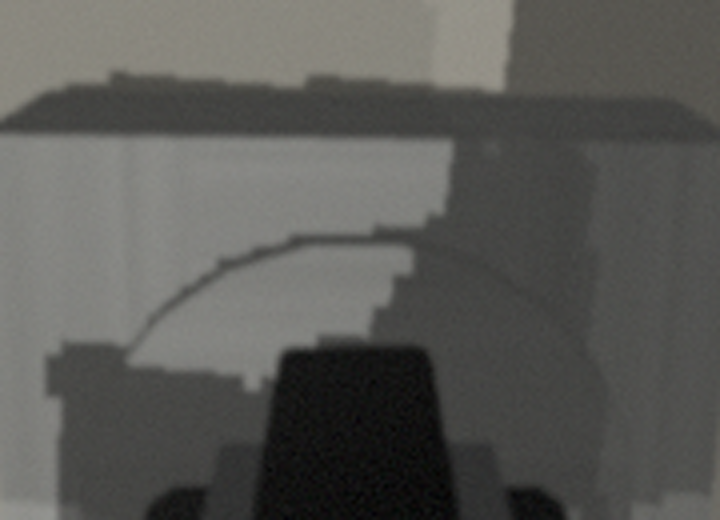

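```bash
python3 -m crank '[[[-1,0.08,0.05,0,0],[-1,0,0,0,0],[-1,0,0,0,0]]]'
python3 -m crank '[[[-1,0,0,0.04,8],[-1,0,0,0.04,8],[-1,0,0,0.04,8],[-1,0,0,0,0],[-1,0,0,0,0]]]'
python3 - <<'E'
from h import *
st=state(); print(st['tool_pos'],st['tool_rot'],st['gripper_width'],st['contact_force'],st['ft_torque'])
snap('wrist','w8'); crop('w8',230,130,410,260,4,'c15')
E
```

```text
time: 10.92
tool_pos: [0.539, 0.1216, 0.117]
tool_rot: [-0.706, 0.706, 0.036, -0.035]
contact_force: [-12.5, -1.5, 21.9]
gripper_width: 0.203
time: 11.55
tool_pos: [0.5403, 0.1228, 0.1171]
tool_rot: [0.698, -0.698, 0.111, -0.114]
contact_force: [-5.8, -1.1, 18.4]
gripper_width: 0.199
[0.54032662 0.12275994 0.11705749] [ 0.69838793 -0.6977806   0.11084021 -0.11432841] 0.19941650188567736 [-5.79915414 -1.13507801 18.40537282] [-0.17272716  1.29076264 -0.05928625]
```

View pics/w8.png

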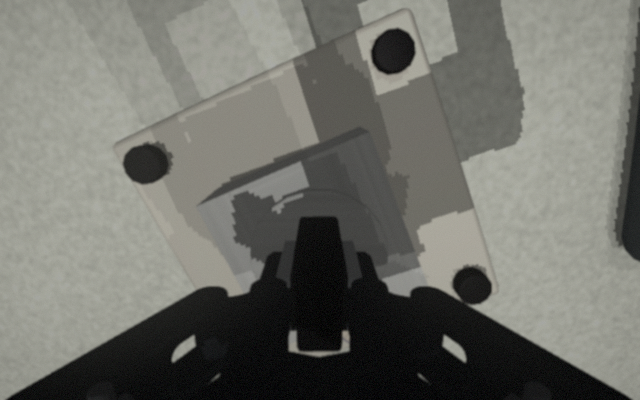

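```bash
python3 -m crank '[[[-1,0,0,0.03,8],[-1,0,0,0.03,8],[-1,0,0,0.03,8],[-1,0,0,0.03,8],[-1,0,0,0,0]]]'
python3 - <<'E'
from h import *
st=state(); print(st['tool_pos'],st['gripper_width'],st['contact_force'],st['ft_torque'])
E
```

```text
time: 12.22
tool_pos: [0.5414, 0.1231, 0.1171]
tool_rot: [0.64, -0.639, 0.299, -0.303]
contact_force: [-4.1, -2.4, 17.1]
gripper_width: 0.204
[0.54137321 0.12314551 0.11708128] 0.20433695814392694 [-4.06861832 -2.38378936 17.12624569] [-0.61576372  1.0573468   0.00216595]
```

```bash
python3 -m crank '[[[-1,0,0.02,0.03,9],[-1,0,0.02,0.03,9],[-1,0,0,0.03,9],[-1,0,0,0.03,9],[-1,0,0,0,0],[-1,0,0,0,0]]]'
python3 - <<'E'
from h import *
from scipy.spatial.transform import Rotation as R
st=state(); print(st['tool_pos'],st['gripper_width'],st['contact_force'],st['ft_torque'])
M=R.from_quat(st['tool_rot'][[1,2,3,0]]).as_matrix(); print(np.degrees(np.arctan2(M[1,0],M[0,0])),M[2])
for n in('wrist','scene','side'): snap(n,n[0]+'9')
a=cv2.imread('pics/s9.png')
E
```

```text
time: 12.98
tool_pos: [0.542, 0.1232, 0.1171]
tool_rot: [0.516, -0.515, 0.482, -0.485]
contact_force: [-7.5, -6.1, 21.5]
gripper_width: 0.204
[0.54197628 0.12322722 0.11708329] 0.20410040260268644 [-7.51780082 -6.12001532 21.51154795] [-0.78664207  1.55496891  0.0914321 ]
-86.30196603242553 [ 0.00272108 -0.99998655  0.00441491]
```

View pics/w9.png

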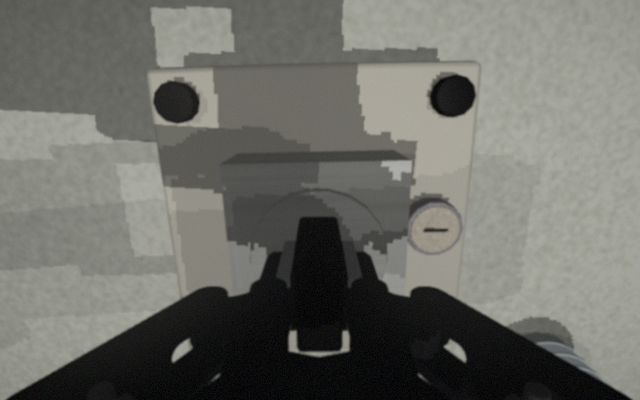

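```bash
python3 -m crank '[[[-1,0,0.03,0,1],[-1,0,0,0,0],[-1,0,0,0,0],[-1,0,0,0,0]]]'
python3 - <<'E'
from h import *
a=cv2.imread('pics/s9.png')[80:170,340:440];b=cv2.imread('pics/side0.png')
b=cv2.imread('pics/s9.png') if 0 else b
crop('w9',210,140,430,270,3,'c16')
g=snap('side','d10'); b=cv2.imread('pics/d10.png')[80:170,190:290]
g=snap('scene','s10'); a=cv2.imread('pics/s10.png')[80:170,340:440]
cv2.imwrite('pics/c17.png',cv2.convertScaleAbs(cv2.resize(np.hstack([a,b]),None,fx=4,fy=4,interpolation=2),alpha=1.6))
st=state(); print(st['tool_pos'],st['contact_force'],st['ft_torque'],st['gripper_width'])
E
```

```text
time: 13.62
tool_pos: [0.5419, 0.1232, 0.1171]
tool_rot: [0.512, -0.511, 0.486, -0.49]
contact_force: [-8.0, -5.6, 23.6]
gripper_width: 0.204
[0.5419121  0.12318261 0.11706074] [-8.48082423 -5.49351349 22.75575855] [-0.79462401  1.70212604  0.34604183] 0.19937982658997977
```

View pics/c17.png

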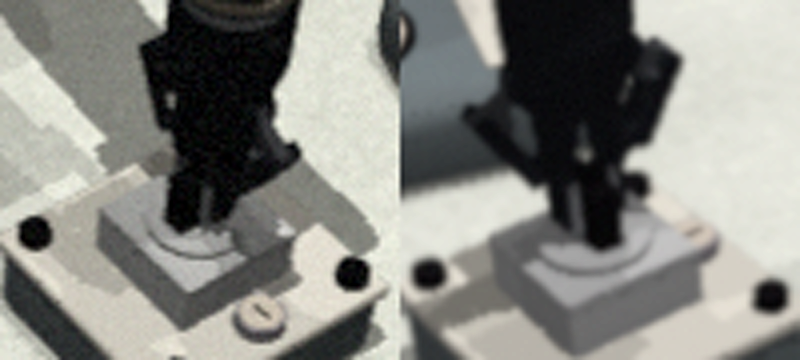

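View pics/s10.png

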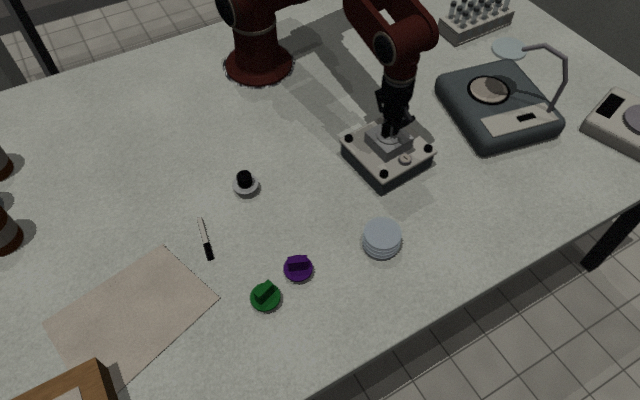

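The flange sits flush on the block in both views, the bar is square to the slots, and the stopper (245,182), dishes (382,238) and marker (205,240) have not moved.

```bash
python3 -c "
from plant import *
print(job_done())"
```

```text
the job is handed in; nothing more can be done
None
```

I put the bar-grip cap in the port, pushed it flush and twisted it about 92° clockwise. The job was handed in at about 14 s, still gripping and pressing. No verdict is reported, and I could not read the seat and turn joints, so both are inferred.

**Pressed flush:** The tool height stopped at 0.117 m, the value expected when flush. The upward force kept rising there, to about 23 N against the spring's 14 N, and both fixed cameras showed the flange on the block.

**Turned:** The tool ended about 92° from the slots. The wrist view just before the last 1° of twist showed the bar square to the block and still aligned in the jaws. Allowing for the play, the turn joint should read about 1.5 rad.

**Still held:** The jaw opening stayed at about 0.20, which matches the bar.

**Other objects:** The stopper, dishes, marker and the green and purple look-alikes stood in the same places in the last scene picture.

**Disagreements:**
- The wrist camera's calibration put sizes about 3% too small.
- The cap sat about 3 mm off the tool centre along the bar, and I corrected for that before inserting it.
- A side force of roughly 5–12 N, not fully explained, stayed on the tool while pressing. It did not hinder the turn.

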